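# Press the push nut home on the winder's idler shaft

### The job

The idler gear of the watch winder's drive unit sits loose on its shaft, on a wave spring washer. Start the toothed push nut squarely on the shaft's tapered end with its tongues pointing up, then press it straight down with the hollow setting punch until it bears on the floor of the gear's recess and squeezes the spring washer about half-way, feeling for the rise in force and never squashing the washer flat. Lift the punch off and stand it upright on the bench, clear of the unit.

Things in the scene. Friction and masses are not known exactly. Their poses are not given: they have to be found in the camera images.
- drive_unit: Fixed drive unit: aluminium plate (own x -52 to +52, y -97 to +53 mm) on standoffs, its top 38 mm above the origin. Origin: on the axis of the plain idler shaft, at bench level give or take 4 mm (the standoffs' height differs each time); z up. The shaft carries the large ivory gear (88 mm across). At own y = -61 mm a small finished gear, top at z 64 mm.
- shaft_end (a point): Centre of the upper end of the plain steel idler shaft: vertical, 8 mm thick, its end 69 to 77 mm above the bench, 23 mm above the hub floor. The top 7 mm taper to 3.6 mm so that a nut centres itself. A push nut set over it hangs by its tongues, underside about 15 mm above the hub floor, crooked if released off-axis; from there it must be pressed.
- hub_floor (a point): Floor centre of the round recess in the big gear's hub, 46 to 54 mm above the bench. Recess 29 mm wide, 11 deep (rim 39 mm): no room for fingers beside the nut. The gear only slides down its shaft, on a wave spring washer: yields at 1 N, then 7 N per mm, flat at 2 mm. Wanted squeeze 0.5 to 1.5 mm: end the push 9 to 12 N above the sliding drag (the nut comes back 0.2 to 0.6 mm); over 1.8 ruins it.
- push_nut: Loose toothed push nut, zinc-plated steel, 80 g: round rim 24 mm outside, 6 mm high, with six springy tongues inside that slope up to the centre. Lies tongues up (z up) on the mint tray. Origin: centre of the rim's underside. Pressed down the shaft it drags with 4 to 10 N, a little jerkily; its tongues bite and hold it where it is left.
- nut_base (a point): Centre of the underside of the push nut's rim (the origin of push_nut), z up through the nut.
- mint_tray: Fixed round mint-green tray, 125 mm in diameter, its flat top 18 mm above the bench; the push nut lies on it within 25 mm of the middle. Origin: centre of its underside.
- setting_punch: Loose hollow setting punch, 100 to 200 g, standing on the bench: steel tube 23 mm in diameter up to 66 mm, then a brass and wood handle 27 mm in diameter up to 106 mm. A 13 mm bore runs 62 mm up from the lower face: the shaft passes inside while the face bears on the nut's rim. Origin: centre of the lower face; z up to the handle.
- punch_face (a point): Centre of the punch's lower face (the origin of setting_punch), z up to the handle.
Not all that is in view belongs to the job. What is shaped like the setting_punch but blue is not meant.

How it is judged:
By the outcome, as a careful person would: the job done as asked, in the order asked, and still so for the second after the job is handed in, with the robot touching nothing.
It also fails if it takes over 72 s, if anything falls off the work surface, if the arm or the gripper's body presses on something with over 40 N, if the wrist force passes 120 N, or if a joint passes its speed limit or range.

### The arm

A 7-joint arm with a two-finger parallel gripper is mounted at the origin on a cart in front of the work surface, level with it; the furniture and walls round the work are solid. World frame = base frame: x ahead of the robot, y to its left, z up, the work surface at z = 0. Lengths are in m, angles in rad, forces in N, time in s.
With the tool pointing down it reaches from about 0.4 to 0.925 m from the base axis. Payload 4.1 kg.
Tool frame: the origin (TCP) lies at the very end of the fingers, on their centre line; the grasp point (between the pads) lies 19 mm behind it; z points along the fingers, x is the direction in which the jaws open and shut, and the axes are right-handed (so a half turn about z gives the same grasp; the last joint's range is limited). The gripper opens to 85 mm and grips with 20 to 120 N. Pads are 22 mm wide; open, the fingers measure 114 mm over their backs; the gripper's body (76 mm by 85 mm) begins 54 mm behind the grasp point. The pads swing forward as they close: fully open they stand 13 mm farther back than shut.
Start: joints at [-1.399, 0.398, 0.045, 1.537, -0.019, 1.207, -0.051], TCP at [0.174, 0.626, 0.231] pointing down, gripper open.
Joint ranges: [-2.82, 2.82], [-0.49, 2.23], [-1.37, 1.46], [0, 2.46], [-1.36, 4.5], [0.23, 2], [-2.94, 2.94]. Speed limits (rad/s): [2.57, 2.57, 3.14, 3.14, 3.14, 3.14, 3.14].

### API

Orientations are given as a rotation vector (axis times angle).
In Python, from workcell import ctrl gives the robot as it stands.
- The arm moves only by the tool drive_tool, never from a script. Its argument "plan" is a list of rows, each a list of 5 numbers: the opening, from -1 (shut) to 1 (fully open), then the shift along the tool's x, y, z in mm, then the turn about the tool's z in rad. A call has 1 to 10 rows; each row shifts and turns the commanded pose from where the row before left it, along the tool's axes as they then stand; what a row does not reach is not made up. A row lasts 1/12 s, in which the tool goes at most 41.7 mm and 7.16 degrees, less where a joint would pass 70% of its speed; a pose out of reach is approached as far as the arm can. A call is refused whole if a number of a shift passes 41.7 or a number of a turn 0.125, either way. A call with a gripper value outside its range is refused whole. The fingers move at their own pace and stop on an object; "newtons" is the grip in N (left out, the last holds). Time passes only in rows, so rows that do not move let the fingers close. It gives the time, the measured TCP pose, the force and the opening at its end, in the units of the state.
- ctrl.observe(): the state, without advancing time (a new reading comes with each control period).
- ctrl.read_camera(name): name is "side" or "top"; returns the picture (420x560x3 uint8, blue, green, red); there is no depth.
- ctrl.camera_info(name): a dict with "mtx" (3x3 intrinsics, pixels), "D" ([k1, k2, p1, p2, k3] as OpenCV has them; the pictures are not rectified), "extrinsics" (4x4, takes a point from world to camera coordinates). Camera axes: x right, y down, z forward; pixel columns grow to the right and rows downward; lengths in m; the calibration is good to about 2 mm. A picture is of the moment at which its call begins. camera_info takes no time and is no camera call.
- ctrl.close_job(): hands the job in, once; it reports no verdict.
The state is a dict: "clock": time; "qpos": joint angles; "joint_velocities": joint speeds; "tau": joint torques, N m; "eef_pos": TCP position; "ee_rot": TCP orientation; "force": force on the tool from outside, world axes, zero at the start; "ft_torque": the same for the moment, N m; "gripper_width": opening from 0.0 (shut) to 1.0 (fully open).
Only numpy, scipy, OpenCV 4.12 (cv2) and the standard library are available. Lean on these libraries where they do the work, as an engineer would, in place of code of your own. Each camera call takes 0.05 s, during which the arm holds its last target. There are 200 camera calls.

## Working session

There is one attempt and no reset: what is moved stays moved. The work goes in short steps, Python scripts to look and compute and a tool call to move; the robot and the scene stay as the last step left them, time stands still between calls to the robot, and variables do not carry over. Pictures are saved under pics/ and viewed, about 8 in all and at most 12, crops included, and the job is handed in when it is done.

Besides the shell and the picture viewer there is one more tool, called after "Call:" as a command line: name --pt "numbers of a row" for each row, then --argument value for the rest. drive_tool: Moves the arm, as the interface text tells. Its arguments: {"type":"object","properties":{"plan":{"type":"array"},"newtons":{"type":"number"}},"required":["plan"]}

```bash
mkdir -p pics; ls
python3 - <<'E'
from workcell import ctrl
import cv2,numpy as np
s=ctrl.observe();print(s)
for n in("side","top"):
    cv2.imwrite(f"pics/{n}0.png",ctrl.read_camera(n))
    i=ctrl.camera_info(n);print(n,i["mtx"],i["D"],i["extrinsics"])
E
```

```text
pics
{'clock': 0.0, 'qpos': array([-1.39901711,  0.39917584,  0.04502303,  1.53788173, -0.01870885,
        1.20686212, -0.05067597]), 'joint_velocities': array([-0.00121879, -0.00045516, -0.00088843,  0.00056241,  0.00042329,
        0.00056048,  0.00083052]), 'tau': array([ 2.38602825e-04, -4.75119781e+01,  1.36504255e+00, -2.54224455e+01,
        1.16225818e-02,  9.43739869e-03, -1.05947475e-06]), 'eef_pos': array([0.17366653, 0.6257238 , 0.23027289]), 'ee_rot': array([ 2.49982622e+00,  1.90069452e+00, -2.26365213e-03]), 'force': array([0.46101435, 0.54669405, 0.20550899]), 'ft_torque': array([ 0.04418271,  0.00206533, -0.06454328]), 'gripper_width': 1.0027555087677043}
side [[543.74154707   0.         276.21221852]
 [  0.         543.74154707 207.78881525]
 [  0.           0.           1.        ]] [-0.22173296  0.          0.          0.          0.        ] [[-0.99924708 -0.03036892  0.02414543  0.48720743]
 [-0.03557666  0.46894055 -0.88251292  0.06728877]
 [ 0.01547819 -0.88270748 -0.4696679   1.14037075]
 [ 0.          0.          0.          1.        ]]
top [[384.61039955   0.         287.06402274]
 [  0.         384.61039955 212.31235211]
 [  0.           0.           1.        ]] [-0.08305078  0.          0.          0.          0.        ] [[-0.02084494 -0.99963833 -0.01699117  0.02813092]
 [-0.99230375  0.02276087 -0.12171772  0.50425453]
 [ 0.12206043  0.01432321 -0.99241932  0.88380708]
 [ 0.          0.          0.          1.        ]]
```

View pics/side0.png

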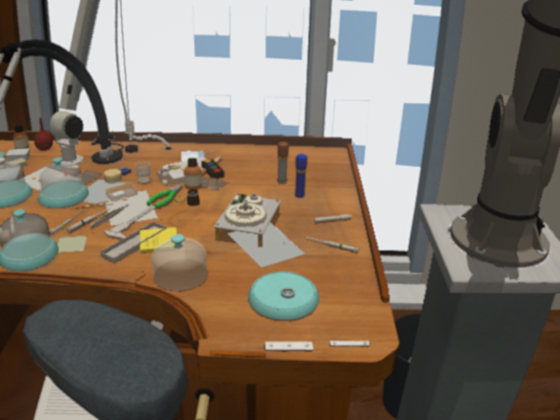

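View pics/top0.png

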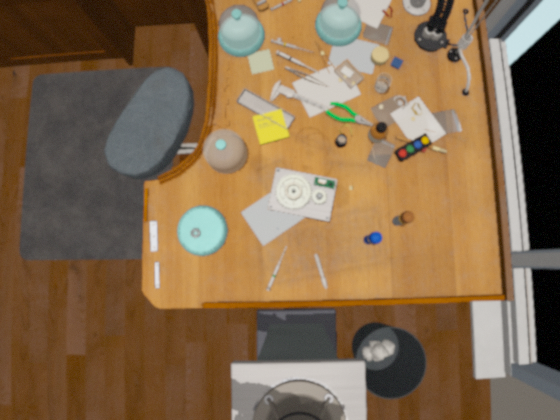

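```bash
cat > h.py <<'E'
import cv2,numpy as np
try:
    from workcell import ctrl
except Exception: pass
CI={n:ctrl.camera_info(n) for n in("side","top")}
def ray(n,px):
    c=CI[n];E=c["extrinsics"];R,t=E[:3,:3],E[:3,3]
    p=cv2.undistortPoints(np.array([[px]],float),c["mtx"],np.array(c["D"],float))[0,0]
    return -R.T@t, R.T@np.array([p[0],p[1],1.])
def plane(n,px,z):
    o,d=ray(n,px);return o+d*(z-o[2])/d[2]
def tri(ps,pt):
    o1,d1=ray("side",ps);o2,d2=ray("top",pt);d1=d1/np.linalg.norm(d1);d2=d2/np.linalg.norm(d2)
    s=np.linalg.lstsq(np.c_[d1,-d2],o2-o1,rcond=None)[0];a,b=o1+s[0]*d1,o2+s[1]*d2
    return (a+b)/2,np.linalg.norm(a-b)
def proj(n,P):
    c=CI[n];E=c["extrinsics"]
    return cv2.projectPoints(np.array(P,float).reshape(-1,1,3),cv2.Rodrigues(E[:3,:3])[0],E[:3,3],c["mtx"],np.array(c["D"],float))[0].reshape(-1,2)
def crop(im,x0,y0,w,h,k): return cv2.resize(im[y0:y0+h,x0:x0+w],None,fx=k,fy=k,interpolation=cv2.INTER_CUBIC)
E
python3 - <<'E'
from h import *
S=cv2.imread("pics/side0.png");T=cv2.imread("pics/top0.png")
a=np.hstack([crop(S,210,140,110,70,3),crop(S,210,185,80,70,3)[:, :240]]) 
a=np.zeros((600,800,3),np.uint8)
def put(im,x,y): a[y:y+im.shape[0],x:x+im.shape[1]]=im
put(crop(S,265,135,50,70,4),0,0)      # punches side
put(crop(S,212,185,75,70,4),200,0)    # unit side
put(crop(S,245,268,75,55,4),500,0)    # tray side
put(crop(T,260,160,85,65,4),0,290)    # unit top
put(crop(T,175,203,60,60,4),340,290)  # tray top
put(crop(T,355,200,55,50,4),580,290)
cv2.imwrite("pics/c1.png",a)
E
```

```text
(no output)
```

View pics/c1.png

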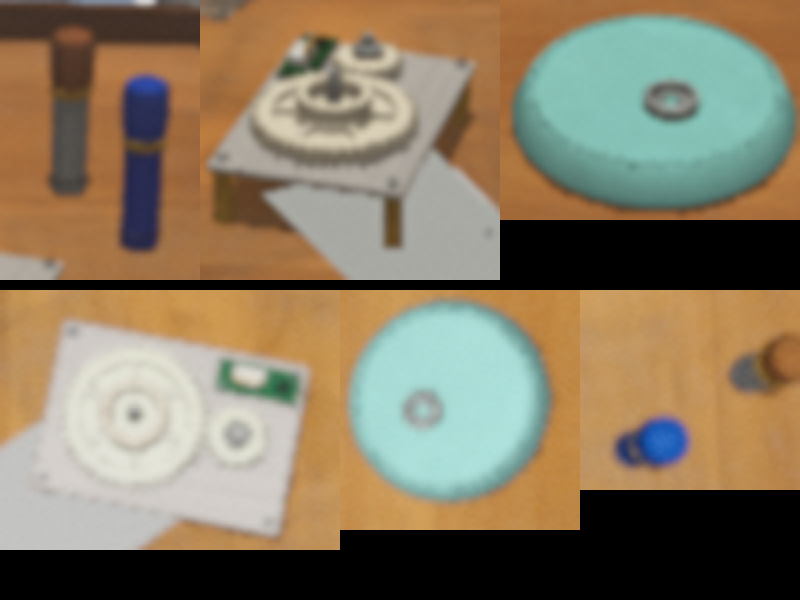

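The brown/steel tool at side (283,160) / top (403,217) is the setting punch: it has a wood and brass handle on a steel tube. The blue one at side (301,175) / top (375,238) is the decoy. The nut is at side ~(287,293) / top ~(196,233). The big gear's shaft end is at side ~(245,200) / top ~(293,190).

Run:
```python
from h import *
S=cv2.imread("pics/side0.png");T=cv2.imread("pics/top0.png")
np.set_printoptions(precision=4,suppress=True)
c=lambda x0,y0,u,v:np.array([x0+(u+.5)/4-.5,y0+(v+.5)/4-.5])
# nut: less saturated pixels within tray
def cen(im,box,f):
    x,y,w,h=box;r=im[y:y+h,x:x+w];m=f(cv2.cvtColor(r,cv2.COLOR_BGR2HSV).astype(int),r.astype(int)).astype(np.uint8)
    cs,_=cv2.findContours(m,cv2.RETR_EXTERNAL,cv2.CHAIN_APPROX_NONE);k=max(cs,key=cv2.contourArea)
    e=cv2.fitEllipse(k);b=cv2.boundingRect(k);return np.array(e[0])+[x,y],e[1],(b[0]+x,b[1]+y,b[2],b[3])
ns=cen(S,(278,283,20,20),lambda h,b:h[...,1]<70);nt=cen(T,(186,223,20,20),lambda h,b:(h[...,1]<45))
print("nut",ns,nt,tri(ns[0],nt[0]),plane("side",ns[0],.022),plane("top",nt[0],.022))
mt=cen(T,(165,195,80,75),lambda h,b:(abs(h[...,0]-85)<15)&(h[...,1]>30));print("tray",mt,plane("top",mt[0],.014))
# shaft end
s_s=c(212,185,133,64);s_t=c(260,160,134,123);print("shaft",s_s,s_t,tri(s_s,s_t),[plane("top",s_t,z)for z in(.069,.073,.077)])
g=cen(T,(260,160,52,60),lambda h,b:(h[...,1]>8)&(b[...,2]>205)&(b[...,2]-b[...,0]>12));print("gear",g)
g2=c(260,160,237,144);print("small",plane("top",g2,.064))
# punch
ps=c(265,135,74,33);pt=c(355,200,206,68);print("punch top",tri(ps,pt),plane("top",pt,.106))
print("punch base side",plane("side",c(265,135,68,188),0))
for n,im,(x,y,w,h) in(("side",S,(270,135,26,30)),("top",T,(390,205,25,25))):
    r=im[y:y+h,x:x+w];H=cv2.cvtColor(r,cv2.COLOR_BGR2HSV)
    print(n);print(r[...,2].astype(int)-r[...,0]) if 0 else None
for u,v in [(67,323),(312,366),(280,535),(36,487)]: print("corner",plane("top",c(260,160,u,v-290),.038))
print(T[182:200:1,284:303].mean(-1).astype(int))
print(S[193:212,238:254].mean(-1).astype(int))
```

```text
nut (array([287.4901, 292.2025]), (10.771648406982422, 14.836174964904785), (280, 287, 16, 12)) (array([195.1015, 232.5633]), (9.142065048217773, 9.432498931884766), (190, 228, 11, 10)) (array([0.4617, 0.2399, 0.0214]), np.float64(0.0003748566467342202)) [0.4615 0.2407 0.022 ] [0.4618 0.2397 0.022 ]
tray (array([201.8932, 230.1997]), (47.624080657958984, 48.60546112060547), (178, 206, 49, 49)) [0.4678 0.2251 0.014 ]
shaft [244.875 200.625] [293.125 190.375] (array([0.5519, 0.0016, 0.0711]), np.float64(0.0034523739713246838)) [array([0.5505, 0.0016, 0.069 ]), array([0.5498, 0.0016, 0.073 ]), array([0.549 , 0.0016, 0.077 ])]
gear (array([294.7124, 186.6073]), (24.38545036315918, 33.74252700805664), (276, 173, 36, 28))
small [ 0.5377 -0.0574  0.064 ]
punch top (array([ 0.4805, -0.2442,  0.1054]), np.float64(0.0006401178486481505)) [ 0.4801 -0.244   0.106 ]
punch base side [ 0.4815 -0.2472  0.    ]
side
top
corner [0.6118 0.0404 0.038 ]
corner [ 0.5821 -0.1053  0.038 ]
corner [ 0.4813 -0.0827  0.038 ]
corner [0.5131 0.0604 0.038 ]
[[214 220 222 223 221 220 220 218 214 210 212 216 218 219
[... 1975 characters left out ...]
 149 168 179 181 186 189 189]
 [ 96 104  97 103 126 143 141 127 121 135 151 159 161 169 174 170]
 [139 156 152 152 158 154 131 113 114 134 156 165 167 172 167 159]
 [181 185 178 170 161 143 113  98 106 131 161 174 181 185 183 179]
 [192 181 162 147 133 114  96  88  96 113 136 151 162 176 188 193]
 [182 155 127 111 103  93  82  80  85  95 107 116 126 146 173 189]
 [167 129 103  98  95  87  80  76  79  89 100 102 101 120 158 185]
 [168 130 110 115 117 102  82  75  81 102 118 116 109 123 160 184]
 [175 155 145 153 154 130  96  86  98 132 156 154 145 155 172 178]
 [165 170 172 180 180 160 133 124 135 163 183 179 171 171 167 154]
 [134 150 161 173 181 174 164 162 166 175 182 171 161 150 138 122]]
```

Call:
drive_tool --pt "1 -22 29 0 0" --pt "1 -22 29 0 0" --pt "1 -22 29 0 0" --pt "1 -22 29 0 0" --pt "1 -22 29 0 0" --pt "1 -22 29 0 0" --pt "1 -22 29 0 0" --pt "1 -22 29 0 0" --pt "1 -22 29 0 0" --pt "1 -22 29 0 0" --newtons 30

```text
clock: 0.93
eef_pos: [0.395, 0.335, 0.2311]
ee_rot: [-2.501, -1.902, 0.001]
force: [1.6, -0.4, 0.1]
gripper_width: 1.001
```

Call:
drive_tool --pt "1 -19 23 0 0" --pt "1 -19 23 0 0" --pt "1 -18 22 10 0" --pt "1 -18 22 10 0" --pt "1 0 0 0 0.125" --pt "1 0 0 0 0.125" --pt "1 0 0 0 0.125" --pt "1 0 0 0 0.125" --pt "1 0 0 0 0.125" --pt "1 0 0 0 0.125"

```text
clock: 1.77
eef_pos: [0.461, 0.2412, 0.2109]
ee_rot: [3.026, 0.844, -0.001]
force: [-0.4, -0.1, 0.2]
gripper_width: 1.0
```

Call:
drive_tool --pt "1 0 0 10 0.125" --pt "1 0 0 10 0.125" --pt "1 0 0 10 0.125" --pt "1 0 0 10 0.125" --pt "1 0 0 10 0.125" --pt "1 0 0 10 0.125" --pt "1 0 0 0 0" --pt "1 0 0 0 0"

```text
clock: 2.43
eef_pos: [0.4608, 0.2412, 0.1508]
ee_rot: [3.125, -0.308, -0.002]
force: [-0.6, 0.8, -0.7]
gripper_width: 1.003
```

```bash
cat >> h.py <<'E'
from scipy.spatial.transform import Rotation as Ro
np.set_printoptions(precision=4,suppress=True)
def go(P,yaw=None):
    s=ctrl.observe();R=Ro.from_rotvec(s["ee_rot"]).as_matrix();a=np.degrees(np.arctan2(R[1,0],R[0,0]))
    print("t",round(s["clock"],2),"pos",s["eef_pos"],"tz",R[:,2],"jaw",round(a,1),"F",s["force"],"w",round(s["gripper_width"],3),"q7",s["qpos"][6])
    if P is not None: print(" shift mm",R.T@(np.array(P)-s["eef_pos"])*1000)
    if yaw is not None: print(" turn",np.radians((a-yaw+90)%180-90))
E
python3 -c "
from h import *
go([.4617,.2400,.0195],-11.5)"
```

```text
t 2.43 pos [0.4608 0.2412 0.1508] tz [-0.0012 -0.0012 -1.    ] jaw -11.3 F [-0.5516  0.7634 -0.6558] w 1.003 q7 -0.6077774723133302
 shift mm [  1.2219   0.8333 131.278 ]
 turn 0.004085683140991258
```

Call:
drive_tool --pt "0.1 1.2 0.8 30 0" --pt "0.1 0 0 30 0" --pt "0.1 0 0 25 0" --pt "0.1 0 0 15 0" --pt "0.1 0 0 5 0" --pt "0.1 0 0 0 0" --pt "0.1 0 0 0 0"

```text
clock: 3.02
eef_pos: [0.4633, 0.2408, 0.0473]
ee_rot: [-3.125, 0.312, -0.002]
force: [1.1, 0.7, 0.6]
gripper_width: 0.552
```

```bash
python3 -c "
from h import *
S=ctrl.read_camera('side');T=ctrl.read_camera('top')
a=np.hstack([crop(S,250,250,80,80,5),crop(T,160,190,80,80,5)]);cv2.imwrite('pics/c2.png',a)
go([.4617,.2400,.0195],-11.5)"
```

```text
t 3.12 pos [0.4637 0.2412 0.0478] tz [ 0.0025  0.002  -1.    ] jaw -11.4 F [ 0.3631  0.6083 -0.2388] w 0.548 q7 -0.5151013515425319
 shift mm [-1.7555  1.5971 28.3312]
 turn 0.0014565345569226428
```

View pics/c2.png

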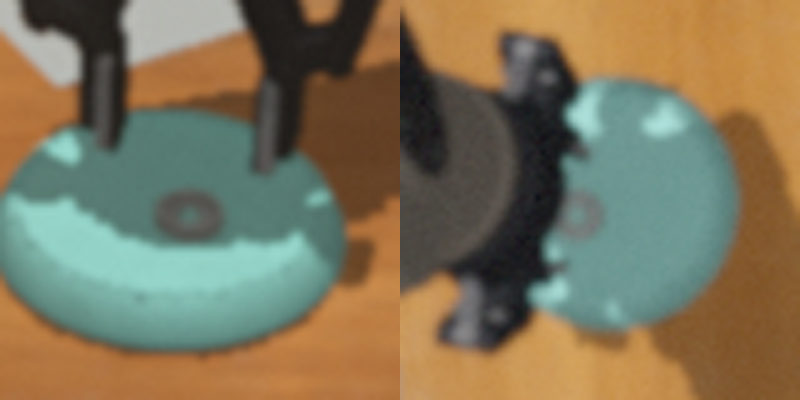

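Both fingers straddle the nut (side crop nut at ~(190,215), fingers at 105 and 265), well centred.

Call:
drive_tool --pt "0.1 -1 1 10 0" --pt "0.1 0 0 10 0" --pt "0.1 0 0 7 0" --pt "0.1 0 0 0 0" --pt "0.1 0 0 0 0"

```text
clock: 3.53
eef_pos: [0.4607, 0.2393, 0.0185]
ee_rot: [3.125, -0.313, -0.002]
force: [0.2, -0.2, -0.7]
gripper_width: 0.548
```

Call:
drive_tool --pt "-0.3 0 0 0 0" --pt "-0.6 0 0 0 0" --pt "-1 0 0 0 0" --pt "-1 0 0 0 0" --pt "-1 0 0 0 0" --pt "-1 0 0 0 0" --pt "-1 0 0 0 0" --pt "-1 0 0 0 0" --newtons 35

```text
clock: 4.2
eef_pos: [0.4616, 0.2398, 0.0197]
ee_rot: [-3.125, 0.314, -0.001]
force: [-0.8, -0.3, 5.0]
gripper_width: 0.251
```

```bash
python3 -c "
from h import *
go([.4617,.2400,.0195],-11.5)"
```

```text
t 4.2 pos [0.4616 0.2398 0.0197] tz [ 0.0006  0.0005 -1.    ] jaw -11.5 F [-0.792  -0.3177  4.9808] w 0.251 q7 -0.49053939462992435
 shift mm [ 0.0603 -0.254   0.2297]
 turn 0.0006864929639950082
```

Call:
drive_tool --pt "-1 0 0 -10 0" --pt "-1 0 0 -25 0" --pt "-1 0 0 -35 0" --pt "-1 0 0 -35 0" --pt "-1 0 0 -15 0" --pt "-1 10 16 0 0" --pt "-1 10 16 0 0" --pt "-1 15 24 0 0" --pt "-1 15 24 0 0" --pt "-1 15 24 0 0"

```text
clock: 5.03
eef_pos: [0.5042, 0.1239, 0.1395]
ee_rot: [-3.126, 0.312, 0.0]
force: [0.6, 0.9, -0.8]
gripper_width: 0.252
```

Call:
drive_tool --pt "-1 15 24 0 0" --pt "-1 15 24 0 0" --pt "-1 15 24 0 0" --pt "-1 15 24 0 0" --pt "-1 10 16 0 0" --pt "-1 0 0 10 0" --pt "-1 0 0 10 0" --pt "-1 0 0 0 0" --pt "-1 0 0 0 0" --pt "-1 0 0 0 0"

```text
clock: 5.87
eef_pos: [0.5502, 0.0027, 0.119]
ee_rot: [-3.126, 0.31, 0.001]
force: [-0.9, -0.1, -0.4]
gripper_width: 0.255
```

```bash
python3 -c "
from h import *
S=ctrl.read_camera('side');T=ctrl.read_camera('top')
cv2.imwrite('pics/s3.png',S);cv2.imwrite('pics/t3.png',T)
a=np.hstack([crop(S,205,150,80,100,5),crop(T,250,140,80,100,5)]);cv2.imwrite('pics/c3.png',a)
go([.551,.001,.09],-11.5)"
```

```text
t 5.97 pos [0.5507 0.0022 0.1195] tz [ 0.0003  0.0005 -1.    ] jaw -11.4 F [-0.3563  0.6299 -0.5639] w 0.257 q7 -0.03876505895195177
 shift mm [ 0.5137  1.1636 29.5191]
 turn 0.0025361200956030582
```

View pics/c3.png

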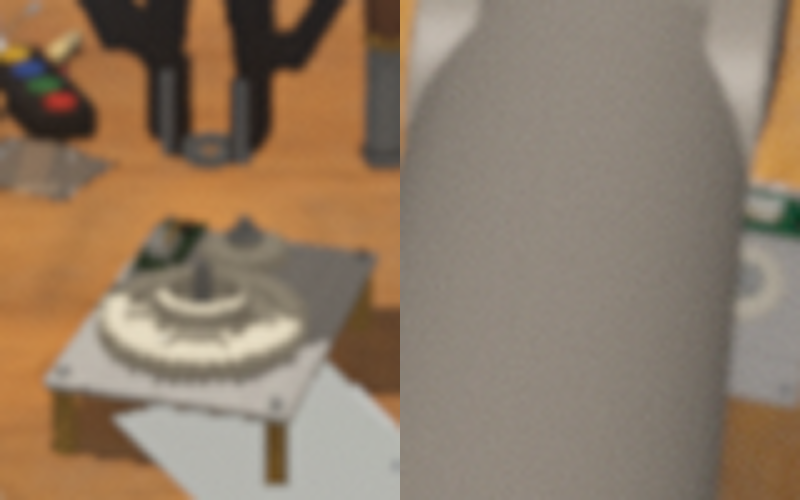

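```bash
python3 -c "
from h import *
S=cv2.imread('pics/s3.png');g=S.mean(-1)
print(g[174:188,236:258].astype(int));print(g[196:214,238:254].astype(int))
def aty(px,y):
    o,d=ray('side',px);return o+d*(y-o[1])/d[1]
for p in [(246.4,179.7),(244.9,202),(245.2,202),(245.2,200)]: print(p,aty(p,.0016))
print(proj('side',[[.5507,.0022,.1195],[.5507,.0022,.1215],[.55,.0016,.071]]))
"
```

```text
[[ 46  63  70  58  38  31  44  78 109 118 120 119 120 117 102  76  70  70
   55  38  31  30]
 [ 44  63  69  58  39  31  45  79 110 120 118 118 118 116  99  74  71  70
   56  39  30  31]
 [ 49  63  68  57  39  34  50  78 100 108 106 105 106 105  90  71  70  69
   56  39  31  36]
 [ 66  68  69  56  41  44  61  76  87  89  87  86  87  86  75  66  71  70
   55  36  31  44]
 [ 91  83  72  56  43  53  70  77  81  83  85  83  83  78  68  62  70  69
   55  37  37  60]
 [108  93  76  56  46  58  74  81  85  91  94  94  90  83  70  62  71  70
   59  47  57  82]
 [115 102  84  67  57  63  76  81  86  93  97  96  93  86  73  64  71  73
   68  70  86 104]
 [120 114 102  92  86  83  83  81  79  84  86  88  85  82  72  65  73  77
   80  94 109 119]
 [122 120 118 113 108 105  98  90  83  82  81  82  82  83  83  80  86  91
   95 109 121 125]
 [121 121 122 120 120 118 112 105  99  96  94  94  96 101 105 106 108 111
  112 118 123 124]
 [123 122 124 124 124 123 121 118 115 113 111 112 112 116 119 118 121 120
  120 121 121 122]
 [126 126 126 127 126 126 126 124 125 124 125 123 123 123 124 124 124 124
  1
[... 919 characters left out ...]
104 105 108 116 123]
 [128 108  98  98  96  87  77  75  77  88  99 100  99 100 111 122]
 [158 128 106 103  99  89  77  74  78  89 101 104 103 105 120 132]
 [182 164 141 128 118 102  87  83  88 106 121 128 133 140 149 147]
 [177 180 173 164 156 142 131 130 133 145 158 163 169 170 164 146]
 [146 162 168 174 178 175 173 173 174 176 177 169 166 160 144 123]
 [115 127 137 148 157 161 165 165 165 163 155 143 132 125 112 103]
 [108 110 115 120 123 126 129 129 130 127 122 114 109 104  99 100]]
(246.4, 179.7) [0.5504 0.0016 0.1189]
(244.9, 202) [0.5535 0.0016 0.0683]
(245.2, 202) [0.5529 0.0016 0.0683]
(245.2, 200) [0.5529 0.0016 0.0729]
[[246.2132 179.5459]
 [246.2126 178.6433]
 [246.6023 200.87  ]]
```

Call:
drive_tool --pt "-1 1.9 0.4 10 0" --pt "-1 0 0 15 0" --pt "-1 0 0 13 0" --pt "-1 0 0 0 0" --pt "-1 0 0 0 0" --pt "-1 0 0 0 0"

```text
clock: 6.47
eef_pos: [0.5529, 0.0003, 0.0817]
ee_rot: [-3.126, 0.313, -0.001]
force: [0.5, 0.3, -1.3]
gripper_width: 0.252
```

```bash
python3 -c "
from h import *
S=ctrl.read_camera('side');cv2.imwrite('pics/s4.png',S)
cv2.imwrite('pics/c4.png',crop(S,215,170,65,60,10))
go([.5525,.0015,.064],-11.5)"
```

```text
t 6.52 pos [0.5531 0.0003 0.082 ] tz [ 0.0015  0.0001 -1.    ] jaw -11.5 F [ 0.8663 -0.4004 -1.122 ] w 0.246 q7 -0.0032546192073252696
 shift mm [-0.8832 -1.0266 17.9709]
 turn 0.0007745411910054931
```

View pics/c4.png

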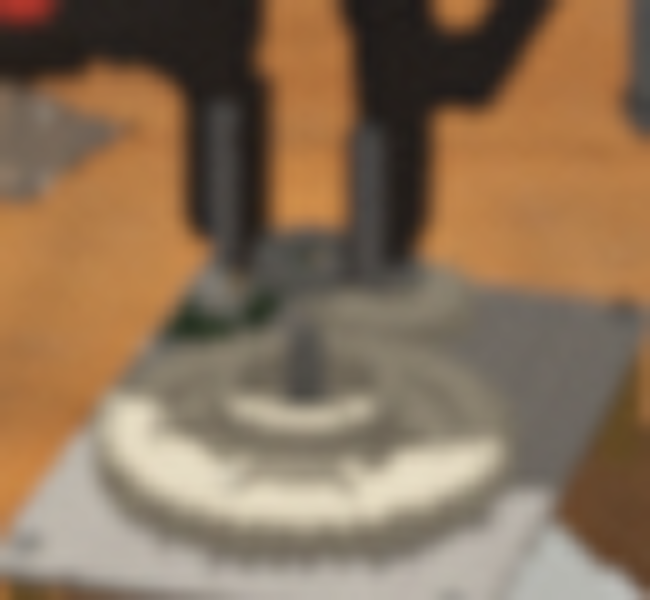

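Nut and shaft line up in the side view (both at crop column ~303). Now I'll lower it slowly and watch the force.

Call:
drive_tool --pt "-1 0 -0.5 4 0" --pt "-1 0 0 3 0" --pt "-1 0 0 2 0" --pt "-1 0 0 0 0" --pt "-1 0 0 0 0"

```text
clock: 6.93
eef_pos: [0.5524, 0.0008, 0.0722]
ee_rot: [-3.126, 0.314, 0.0]
force: [0.0, 0.2, -0.3]
gripper_width: 0.251
```

Call:
drive_tool --pt "-1 0 0 1 0" --pt "-1 0 0 1 0" --pt "-1 0 0 0 0" --pt "-1 0 0 0 0"

```text
clock: 7.27
eef_pos: [0.5525, 0.0008, 0.0703]
ee_rot: [-3.126, 0.314, 0.0]
force: [-0.1, 0.4, -1.1]
gripper_width: 0.251
```

Call:
drive_tool --pt "-1 0 0 1 0" --pt "-1 0 0 1 0" --pt "-1 0 0 0 0" --pt "-1 0 0 0 0"

```text
clock: 7.6
eef_pos: [0.5525, 0.0009, 0.0682]
ee_rot: [-3.126, 0.314, 0.0]
force: [0.5, -0.1, -0.7]
gripper_width: 0.25
```

Call:
drive_tool --pt "-1 0 0 1 0" --pt "-1 0 0 1 0" --pt "-1 0 0 0 0" --pt "-1 0 0 0 0"

```text
clock: 7.93
eef_pos: [0.5526, 0.0011, 0.0662]
ee_rot: [-3.126, 0.313, -0.0]
force: [0.2, 0.3, 0.2]
gripper_width: 0.249
```

Call:
drive_tool --pt "-1 0 0 1 0" --pt "-1 0 0 1 0" --pt "-1 0 0 0 0" --pt "-1 0 0 0 0"

```text
clock: 8.27
eef_pos: [0.553, 0.0011, 0.0644]
ee_rot: [-3.126, 0.313, -0.002]
force: [1.4, 1.0, -0.6]
gripper_width: 0.251
```

```bash
python3 -c "
from h import *
S=ctrl.read_camera('side');cv2.imwrite('pics/s5.png',S)
cv2.imwrite('pics/c5.png',crop(S,215,170,65,60,10))
go([.5525,.0015,.064],-11.5)"
```

```text
t 8.32 pos [0.553  0.0011 0.0644] tz [ 0.001   0.0003 -1.    ] jaw -11.4 F [ 0.6688  1.9167 -0.1071] w 0.254 q7 0.010990774794572939
 shift mm [-0.5852 -0.2778  0.4247]
 turn 0.0009172012621711726
```

View pics/c5.png

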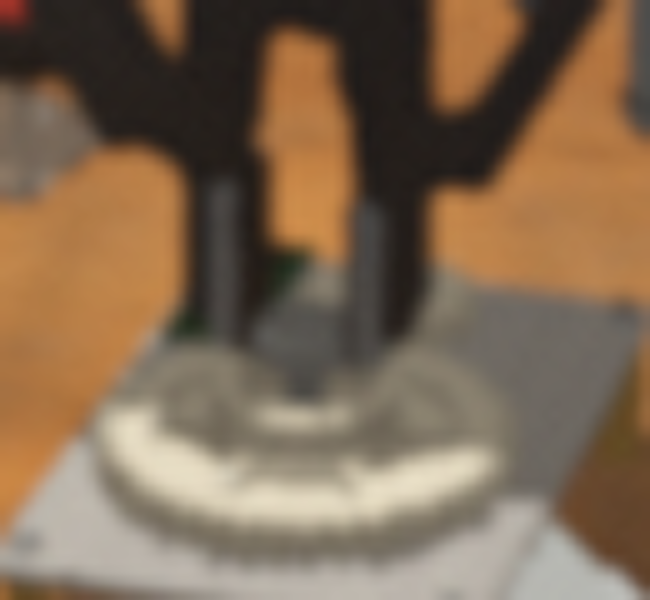

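Call:
drive_tool --pt "-1 0 0 1 0" --pt "-1 0 0 0 0" --pt "-1 0 0 0 0" --pt "-1 0 0 0 0"

```text
clock: 8.65
eef_pos: [0.553, 0.0012, 0.0634]
ee_rot: [-3.125, 0.313, -0.001]
force: [1.6, 1.5, -1.2]
gripper_width: 0.254
```

Call:
drive_tool --pt "-1 0 0 1 0" --pt "-1 0 0 0 0" --pt "-1 0 0 0 0" --pt "-1 0 0 0 0"

```text
clock: 8.98
eef_pos: [0.553, 0.0011, 0.0625]
ee_rot: [-3.125, 0.313, -0.001]
force: [1.3, 2.0, 1.6]
gripper_width: 0.254
```

Call:
drive_tool --pt "-1 0.3 -0.7 0 0" --pt "-1 0 0 0 0" --pt "-1 0 0 0 0" --pt "-1 0 0 0 0"

```text
clock: 9.32
eef_pos: [0.5531, 0.0016, 0.0623]
ee_rot: [-3.126, 0.313, -0.0]
force: [2.6, 1.7, 0.7]
gripper_width: 0.25
```

Call:
drive_tool --pt "-1 0 0 0.7 0" --pt "-1 0 0 0 0" --pt "-1 0 0 0 0" --pt "-1 0 0 0 0"

```text
clock: 9.65
eef_pos: [0.5531, 0.0013, 0.0617]
ee_rot: [3.126, -0.314, 0.001]
force: [3.0, 1.0, 0.5]
gripper_width: 0.249
```

Call:
drive_tool --pt "-1 0.7 -0.4 0 0" --pt "-1 0 0 0 0" --pt "-1 0 0 0 0" --pt "-1 0 0 0 0"

```text
clock: 9.98
eef_pos: [0.5536, 0.0016, 0.0616]
ee_rot: [3.126, -0.314, -0.0]
force: [2.0, 1.7, 1.9]
gripper_width: 0.253
```

Call:
drive_tool --pt "-1 0.3 0 0.7 0" --pt "-1 0 0 0 0" --pt "-1 0 0 0 0" --pt "-1 0 0 0 0"

```text
clock: 10.32
eef_pos: [0.5537, 0.0016, 0.0608]
ee_rot: [-3.126, 0.314, 0.001]
force: [-0.4, 1.0, 3.7]
gripper_width: 0.251
```

Call:
drive_tool --pt "-1 0 -0.3 0.7 0" --pt "-1 0 0 0 0" --pt "-1 0 0 0 0" --pt "-1 0 0 0 0"

```text
clock: 10.65
eef_pos: [0.5538, 0.0016, 0.0601]
ee_rot: [3.126, -0.314, -0.001]
force: [-0.8, -0.1, 3.6]
gripper_width: 0.252
```

Call:
drive_tool --pt "-1 0 0 0.7 0" --pt "-1 0 0 0 0" --pt "-1 0 0 0 0" --pt "-1 0 0 0 0"

```text
clock: 10.98
eef_pos: [0.5537, 0.0017, 0.0593]
ee_rot: [3.126, -0.314, -0.001]
force: [-0.6, -0.5, 2.9]
gripper_width: 0.254
```

```bash
python3 -c "
from h import *
S=ctrl.read_camera('side');cv2.imwrite('pics/s6.png',S)
cv2.imwrite('pics/c6.png',crop(S,215,170,65,60,10))
go([.5525,.0015,.064],-11.5)"
```

```text
t 11.03 pos [0.5538 0.0017 0.0593] tz [-0.0006 -0.0002 -1.    ] jaw -11.5 F [-0.1526 -0.4735  2.9175] w 0.251 q7 0.013616380686456056
 shift mm [-1.1857  0.4915 -4.7134]
 turn 0.0006892117645557205
```

View pics/c6.png

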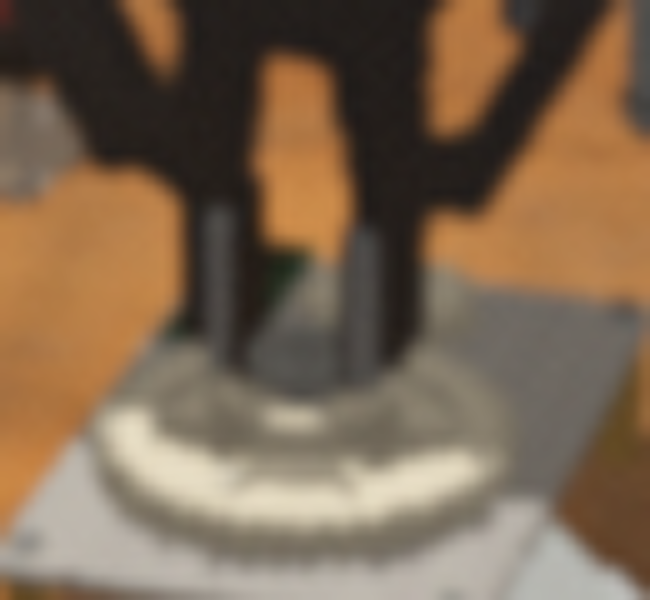

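Call:
drive_tool --pt "-0.3 0 0 0 0" --pt "0 0 0 0 0" --pt "0.2 0 0 0 0" --pt "0.2 0 0 0 0" --pt "0.2 0 0 0 0" --pt "0.2 0 0 0 0"

```text
clock: 11.53
eef_pos: [0.554, 0.002, 0.0594]
ee_rot: [-3.126, 0.313, 0.0]
force: [0.6, -0.2, 0.1]
gripper_width: 0.606
```

Call:
drive_tool --pt "0.2 0 0 -5 0" --pt "0.2 0 0 -20 0" --pt "0.2 0 0 -40 0" --pt "0.2 0 0 -40 0" --pt "0.2 0 0 -15 0"

```text
clock: 11.95
eef_pos: [0.557, 0.0014, 0.185]
ee_rot: [-3.124, 0.314, -0.013]
force: [0.8, -0.3, 0.8]
gripper_width: 0.598
```

```bash
python3 -c "
from h import *
S=ctrl.read_camera('side');cv2.imwrite('pics/s7.png',S)
cv2.imwrite('pics/c7.png',crop(S,215,170,65,60,10))
go([.4803,-.244,.19],-11.5)"
```

```text
t 12.0 pos [0.5581 0.0015 0.1863] tz [ 0.0112  0.0019 -0.9999] jaw -11.5 F [0.3376 0.1796 1.0085] w 0.601 q7 -0.08459289182763866
 shift mm [-27.2807 256.0194  -5.0412]
 turn 0.00011584320405814305
```

View pics/c7.png

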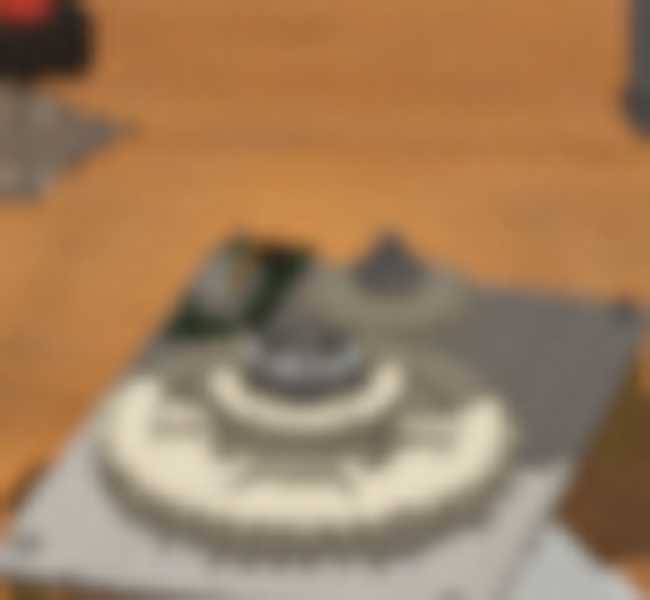

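The nut sits level and centred on the shaft. Next, the punch.

Call:
drive_tool --pt "0.6 -2 16 0 0" --pt "0.6 -3 30 0 0" --pt "0.6 -4 35 0 0" --pt "0.6 -4 35 0 0" --pt "0.6 -4 35 0 0" --pt "0.6 -4 35 0 0" --pt "0.6 -3 35 0 0" --pt "0.6 -3 35 0 0" --pt "0.6 0 0 0 0" --pt "0.6 0 0 0 0"

```text
clock: 12.83
eef_pos: [0.4754, -0.2461, 0.1797]
ee_rot: [3.125, -0.322, 0.0]
force: [0.3, 1.3, -0.6]
gripper_width: 0.798
```

```bash
python3 -c "
from h import *
T=cv2.imread('pics/top0.png');S=cv2.imread('pics/side0.png')
H=cv2.cvtColor(T,cv2.COLOR_BGR2HSV).astype(int)
r=slice(206,228);c=slice(390,420)
print((H[r,c,2]))
H=cv2.cvtColor(S,cv2.COLOR_BGR2HSV).astype(int)
print(S[138:160:2,274:294,2])
print(S[162:182:2,272:294,1])
go([.4803,-.244,.064],-11.5)"
```

```text
[[193 195 195 196 195 193 192 192 193 191 192 189 189 188 188 189 189 192
  190 190 191 192 189 191 191 190 191 194 192 192]
 [193 193 195 194 195 193 194 193 192 192 191 191 189 188 189 189 190 191
  192 191 190 189 189 191 189 191 191 191 192 192]
 [193 195 194 196 195 194 193 192 193 192 191 191 190 188 188 187 190 191
  191 191 191 188 189 189 190 189 191 193 194 193]
 [193 193 193 193 194 194 193 193 192 193 193 191 191 188 187 186 186 187
  188 190 189 188 188 190 191 189 190 192 192 193]
 [191 191 192 193 194 193 192 192 192 192 191 191 188 185 180 174 173 175
  178 180 183 185 187 190 188 190 190 191 193 190]
 [190 192 191 194 195 194 193 192 193 191 191 187 179 173 163 152 152 157
  161 167 171 176 182 189 189 192 190 190 192 190]
 [190 192 194 196 195 194 191 192 192 190 184 176 163 149 141 142 147 154
  156 158 161 168 175 184 189 190 192 191 191 190]
 [190 192 196 195 195 193 191 188 190 186 176 155 134 124 137 148 157 160
  161 157 160 163 167 177 186 190 191 192 191 190]
 [190 194 196 196 194 190 187 182 179 173 157 130 113 124 146 156 161 163
  163 163 162 162 164 173 
[... 3020 characters left out ...]
 102 111 112
  111 110 110 111]
 [111 112 111 113 110  98  81  75  77  79  81  80  77  78  86 100 110 113
  111 111 111 111]
 [109 109 109 109 108  97  80  74  77  79  81  79  76  76  85  99 107 109
  110 110 111 111]
 [108 108 108 106 107  95  79  75  78  81  80  78  76  78  88 104 110 110
  110 109 110 110]
 [108 108 108 107  99  85  73  73  78  80  79  79  74  74  80  95 106 108
  106 107 107 107]
 [113 112 111 107  95  77  65  65  67  69  68  69  65  65  73  88 101 109
  107 106 107 106]]
t 12.83 pos [ 0.4754 -0.2461  0.1797] tz [ 0.0001 -0.0005 -1.    ] jaw -11.8 F [ 0.3164  1.3188 -0.5707] w 0.798 q7 0.4122119258248527
 shift mm [  4.3422  -3.0931 115.7145]
 turn -0.0049599517241592506
```

Call:
drive_tool --pt "0.6 5 -2 30 0" --pt "0.6 0 0 30 0" --pt "0.6 0 0 25 0" --pt "0.6 0 0 20 0" --pt "0.6 0 0 9 0" --pt "0.6 0 0 0 0" --pt "0.6 0 0 0 0"

```text
clock: 13.42
eef_pos: [0.4827, -0.2419, 0.0657]
ee_rot: [-3.126, 0.312, -0.0]
force: [0.9, -0.1, -0.7]
gripper_width: 0.801
```

```bash
python3 -c "
from h import *
S=ctrl.read_camera('side');cv2.imwrite('pics/c8.png',crop(S,255,105,60,85,7))
go([.481,-.245,.066],-11.5)"
```

```text
t 13.47 pos [ 0.4832 -0.2425  0.0665] tz [ 0.0018 -0.0003 -1.    ] jaw -11.4 F [-0.7089  0.6348  0.2423] w 0.802 q7 0.5244160756854502
 shift mm [-1.6455  2.9309  0.4786]
 turn 0.001694567943601826
```

View pics/c8.png

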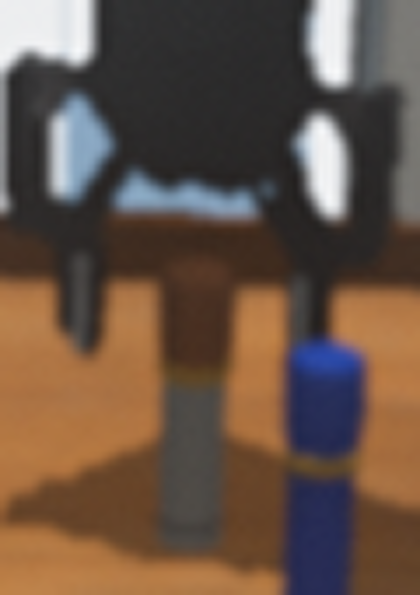

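Call:
drive_tool --pt "0.3 -1.5 2.5 0 0" --pt "0 0 0 0 0" --pt "-0.2 0 0 0 0" --pt "-0.4 0 0 0 0" --pt "-1 0 0 0 0" --pt "-1 0 0 0 0" --pt "-1 0 0 0 0" --pt "-1 0 0 0 0" --pt "-1 0 0 0 0" --newtons 25

```text
clock: 14.22
eef_pos: [0.4809, -0.2451, 0.0661]
ee_rot: [3.126, -0.313, 0.003]
force: [0.2, 0.7, 5.5]
gripper_width: 0.315
```

Call:
drive_tool --pt "-1 0 0 0 0" --pt "-1 0 0 0 0" --pt "-1 0 0 0 0" --pt "-1 0 0 0 0" --newtons 80

```text
clock: 14.55
eef_pos: [0.481, -0.2451, 0.0663]
ee_rot: [3.126, -0.314, 0.003]
force: [0.9, -0.2, 7.2]
gripper_width: 0.303
```

```bash
python3 -c "
from h import *
go([.481,-.245,.066],-11.5)"
```

```text
t 14.55 pos [ 0.481  -0.2451  0.0663] tz [ 0.0018 -0.0003 -1.    ] jaw -11.5 F [ 0.87   -0.2057  7.2185] w 0.303 q7 0.5299631711434469
 shift mm [-0.0464 -0.12    0.3227]
 turn 0.0007760171302055153
```

Call:
drive_tool --pt "-1 0 0 -5 0" --pt "-1 0 0 -20 0" --pt "-1 0 0 -35 0" --pt "-1 0 0 -35 0" --pt "-1 0 0 -20 0" --pt "-1 0 0 -5 0" --pt "-1 0 0 0 0" --pt "-1 0 0 0 0"

```text
clock: 15.22
eef_pos: [0.4791, -0.2439, 0.1841]
ee_rot: [-3.125, 0.313, 0.004]
force: [-0.4, 0.8, -1.8]
gripper_width: 0.3
```

Call:
drive_tool --pt "-1 1 -14 0 0" --pt "-1 2 -28 0 0" --pt "-1 3 -34 0 0" --pt "-1 3 -34 0 0" --pt "-1 3 -34 0 0" --pt "-1 3 -34 0 0" --pt "-1 3 -34 0 0" --pt "-1 2 -28 0 0" --pt "-1 2 -16 0 0" --pt "-1 0 0 0 0"

```text
clock: 16.05
eef_pos: [0.552, 0.0076, 0.1826]
ee_rot: [-3.126, 0.301, 0.007]
force: [0.3, 0.8, -1.3]
gripper_width: 0.303
```

Call:
drive_tool --pt "-1 0 0 10 0" --pt "-1 0 0 10 0" --pt "-1 0 0 0 0" --pt "-1 0 0 0 0" --pt "-1 0 0 0 0"

```text
clock: 16.47
eef_pos: [0.5521, 0.0004, 0.1651]
ee_rot: [3.125, -0.317, -0.001]
force: [-1.2, 0.6, -0.1]
gripper_width: 0.3
```

```bash
python3 -c "
from h import *
S=ctrl.read_camera('side');T=ctrl.read_camera('top');cv2.imwrite('pics/s9.png',S)
cv2.imwrite('pics/c9.png',np.hstack([crop(S,212,130,65,85,7),crop(T,265,150,45,85,7)]))
go([.5538,.0017,.13],-11.5)"
```

```text
t 16.57 pos [0.5526 0.001  0.1658] tz [ 0.0006  0.0001 -1.    ] jaw -11.5 F [-0.8278  0.2548 -0.3607] w 0.303 q7 -0.07100539291008888
 shift mm [ 0.9743 -0.9125 35.7694]
 turn -0.0005137541475766732
```

View pics/c9.png

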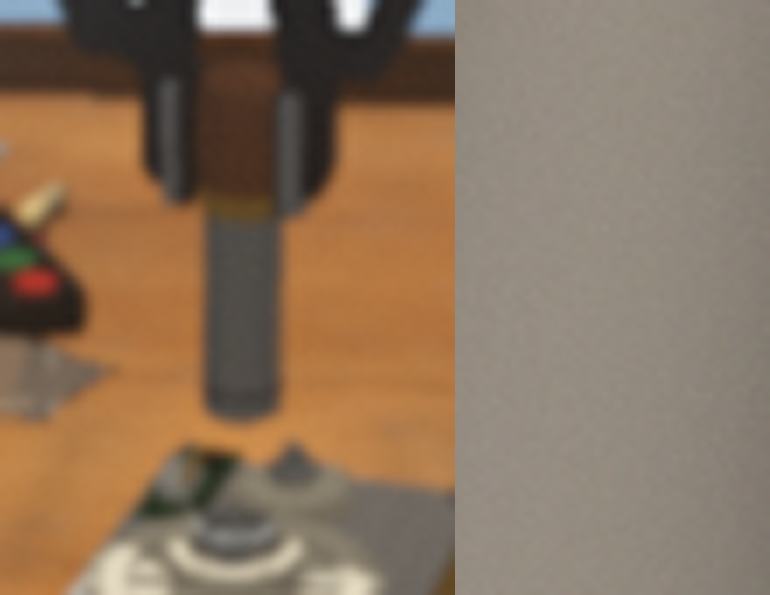

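Call:
drive_tool --pt "-1 1.0 -0.9 10 0" --pt "-1 0 0 10 0" --pt "-1 0 0 4 0" --pt "-1 0 0 0 0" --pt "-1 0 0 0 0" --pt "-1 0 0 0 0"

```text
clock: 17.07
eef_pos: [0.5538, 0.0024, 0.1416]
ee_rot: [3.126, -0.314, 0.0]
force: [0.5, 0.4, -1.2]
gripper_width: 0.305
```

Call:
drive_tool --pt "-1 0 0 1 0" --pt "-1 0 0 1 0" --pt "-1 0 0 1 0" --pt "-1 0 0 1 0" --pt "-1 0 0 0 0" --pt "-1 0 0 0 0" --pt "-1 0 0 0 0"

```text
clock: 17.65
eef_pos: [0.5537, 0.0024, 0.1375]
ee_rot: [-3.126, 0.314, -0.0]
force: [0.2, 0.0, -1.6]
gripper_width: 0.299
```

Call:
drive_tool --pt "-1 0 0 1 0" --pt "-1 0 0 1 0" --pt "-1 0 0 1 0" --pt "-1 0 0 0 0" --pt "-1 0 0 0 0"

```text
clock: 18.07
eef_pos: [0.5536, 0.0025, 0.1344]
ee_rot: [-3.126, 0.313, 0.0]
force: [0.1, -0.0, -0.9]
gripper_width: 0.307
```

Call:
drive_tool --pt "-1 0 0.6 1 0" --pt "-1 0 0 1 0" --pt "-1 0 0 0.5 0" --pt "-1 0 0 0 0" --pt "-1 0 0 0 0"

```text
clock: 18.48
eef_pos: [0.5536, 0.0023, 0.132]
ee_rot: [-3.125, 0.313, -0.0]
force: [-0.3, 1.1, -0.9]
gripper_width: 0.299
```

Call:
drive_tool --pt "-1 0 0 0.5 0" --pt "-1 0 0 0.5 0" --pt "-1 0 0 0.5 0" --pt "-1 0 0 0 0" --pt "-1 0 0 0 0"

```text
clock: 18.9
eef_pos: [0.5537, 0.0024, 0.1305]
ee_rot: [-3.125, 0.313, -0.0]
force: [0.1, 1.8, 0.7]
gripper_width: 0.301
```

```bash
python3 -c "
from h import *
S=ctrl.read_camera('side')
cv2.imwrite('pics/c10.png',crop(S,212,150,65,75,8))
go([.5538,.0017,.13],-11.5)"
```

```text
t 18.95 pos [0.5537 0.0023 0.1305] tz [ 0.0002  0.0007 -1.    ] jaw -11.4 F [0.0347 2.8167 0.1352] w 0.304 q7 -0.04251114542805194
 shift mm [0.2567 0.5578 0.5375]
 turn 0.000944608308933737
```

Call:
drive_tool --pt "-1 0 -0.7 0 0" --pt "-1 0 -0.7 0 0" --pt "-1 0 -0.6 0 0" --pt "-1 0 0 0 0" --pt "-1 0 0 0 0" --pt "-1 0 0 0 0"

```text
clock: 19.45
eef_pos: [0.5538, 0.0032, 0.1304]
ee_rot: [3.125, -0.314, -0.0]
force: [-0.2, -0.3, -1.2]
gripper_width: 0.309
```

View pics/c10.png

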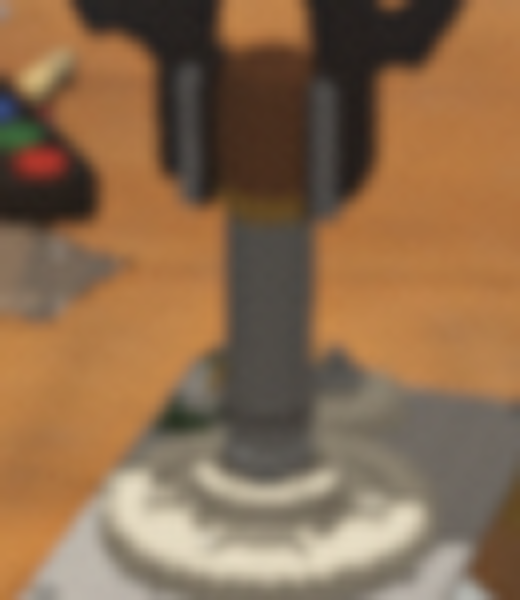

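Face is on the nut, and the lateral force vanished after the +y correction. I'll centre it a little more, then press.

Call:
drive_tool --pt "-1 0 -0.8 0 0" --pt "-1 0 0 0.4 0" --pt "-1 0 0 0.4 0" --pt "-1 0 0 0.2 0" --pt "-1 0 0 0 0" --pt "-1 0 0 0 0"

```text
clock: 19.95
eef_pos: [0.5542, 0.0042, 0.1297]
ee_rot: [3.126, -0.314, 0.0]
force: [-2.6, -1.7, 3.5]
gripper_width: 0.303
```

Call:
drive_tool --pt "-1 0 0 0.4 0" --pt "-1 0 0 0.4 0" --pt "-1 0 0 0.2 0" --pt "-1 0 0 0 0" --pt "-1 0 0 0 0"

```text
clock: 20.37
eef_pos: [0.5541, 0.0043, 0.1285]
ee_rot: [3.126, -0.314, 0.0]
force: [-1.6, -2.3, 3.9]
gripper_width: 0.306
```

Call:
drive_tool --pt "-1 0 0 0.4 0" --pt "-1 0 0 0.4 0" --pt "-1 0 0 0.2 0" --pt "-1 0 0 0 0" --pt "-1 0 0 0 0"

```text
clock: 20.78
eef_pos: [0.5542, 0.0047, 0.1274]
ee_rot: [-3.126, 0.313, -0.0]
force: [-1.2, -2.5, 1.6]
gripper_width: 0.304
```

Call:
drive_tool --pt "-1 -0.3 0.8 0 0" --pt "-1 0 0 0 0" --pt "-1 0 0 0 0" --pt "-1 0 0 0 0"

```text
clock: 21.12
eef_pos: [0.554, 0.0044, 0.1275]
ee_rot: [-3.125, 0.313, -0.001]
force: [0.6, -0.4, 0.5]
gripper_width: 0.304
```

Call:
drive_tool --pt "-1 0 0 0.4 0" --pt "-1 0 0 0.4 0" --pt "-1 0 0 0.4 0" --pt "-1 0 0 0 0"

```text
clock: 21.45
eef_pos: [0.5539, 0.0042, 0.1265]
ee_rot: [-3.125, 0.313, -0.001]
force: [0.5, 0.2, 3.7]
gripper_width: 0.3
```

Call:
drive_tool --pt "-1 0 0 0.4 0" --pt "-1 0 0 0.4 0" --pt "-1 0 0 0.4 0"

```text
clock: 21.7
eef_pos: [0.5539, 0.0042, 0.1252]
ee_rot: [-3.125, 0.313, -0.001]
force: [0.0, 0.7, 3.3]
gripper_width: 0.301
```

```bash
python3 -c "
from h import *
go([.5538,.0035,.12],-11.5);print(ctrl.observe()['ft_torque'])"
```

```text
t 21.7 pos [0.5539 0.0042 0.1252] tz [ 0.0006  0.0005 -1.    ] jaw -11.4 F [0.0063 0.7461 3.3221] w 0.301 q7 -0.041809406925502404
 shift mm [0.0128 0.6656 5.2325]
 turn 0.0008816833168165499
[ 0.2121 -0.0698 -0.0159]
```

Call:
drive_tool --pt "-1 0 0 0.4 0" --pt "-1 0 0 0.4 0" --pt "-1 0 0 0.4 0"

```text
clock: 21.95
eef_pos: [0.5539, 0.0041, 0.1239]
ee_rot: [-3.126, 0.313, -0.001]
force: [0.9, 1.5, 3.3]
gripper_width: 0.307
```

Call:
drive_tool --pt "-1 0 0 0.4 0" --pt "-1 0 0 0.4 0" --pt "-1 0 0 0.4 0"

```text
clock: 22.2
eef_pos: [0.5538, 0.004, 0.1227]
ee_rot: [-3.126, 0.313, -0.001]
force: [1.5, 1.3, 4.4]
gripper_width: 0.307
```

Call:
drive_tool --pt "-1 0 0 0.4 0" --pt "-1 0 0 0.4 0"

```text
clock: 22.37
eef_pos: [0.5538, 0.004, 0.1219]
ee_rot: [-3.126, 0.313, -0.001]
force: [1.5, 0.6, 3.1]
gripper_width: 0.303
```

Call:
drive_tool --pt "-1 0 0 0.4 0" --pt "-1 0 0 0.4 0"

```text
clock: 22.53
eef_pos: [0.5538, 0.004, 0.1211]
ee_rot: [-3.126, 0.313, -0.001]
force: [1.0, 1.6, 4.0]
gripper_width: 0.302
```

Call:
drive_tool --pt "-1 0 0 0.3 0" --pt "-1 0 0 0.3 0"

```text
clock: 22.7
eef_pos: [0.5538, 0.004, 0.1204]
ee_rot: [-3.126, 0.313, -0.0]
force: [1.0, 1.2, 4.2]
gripper_width: 0.306
```

Call:
drive_tool --pt "-1 0 0 0.3 0" --pt "-1 0 0 0.3 0"

```text
clock: 22.87
eef_pos: [0.5538, 0.004, 0.1199]
ee_rot: [-3.126, 0.313, -0.0]
force: [0.7, 1.6, 4.3]
gripper_width: 0.3
```

Call:
drive_tool --pt "-1 0 0 0.3 0" --pt "-1 0 0 0.3 0"

```text
clock: 23.03
eef_pos: [0.5537, 0.0039, 0.1193]
ee_rot: [-3.126, 0.313, -0.0]
force: [2.0, 0.9, 3.8]
gripper_width: 0.301
```

Call:
drive_tool --pt "-1 0 0 0.3 0" --pt "-1 0 0 0.3 0"

```text
clock: 23.2
eef_pos: [0.5537, 0.0039, 0.1188]
ee_rot: [-3.126, 0.314, -0.0]
force: [1.6, 1.9, 6.2]
gripper_width: 0.304
```

Call:
drive_tool --pt "-1 0 0 0.2 0" --pt "-1 0 0 0.1 0"

```text
clock: 23.37
eef_pos: [0.5537, 0.0039, 0.1187]
ee_rot: [-3.126, 0.314, -0.0]
force: [1.5, 1.3, 5.1]
gripper_width: 0.307
```

Call:
drive_tool --pt "-1 0 0 0.2 0" --pt "-1 0 0 0.1 0"

```text
clock: 23.53
eef_pos: [0.5538, 0.0039, 0.1185]
ee_rot: [-3.126, 0.314, -0.0]
force: [0.3, 1.2, 6.2]
gripper_width: 0.303
```

Call:
drive_tool --pt "-1 0 0 0.2 0" --pt "-1 0 0 0.2 0"

```text
clock: 23.7
eef_pos: [0.5538, 0.0039, 0.1183]
ee_rot: [-3.125, 0.314, -0.0]
force: [0.3, 1.0, 8.8]
gripper_width: 0.302
```

Call:
drive_tool --pt "-1 0 0 0.2 0" --pt "-1 0 0 0.2 0"

```text
clock: 23.87
eef_pos: [0.5538, 0.0039, 0.1181]
ee_rot: [-3.125, 0.314, -0.0]
force: [-0.2, 1.6, 9.1]
gripper_width: 0.304
```

Call:
drive_tool --pt "-1 0 0 0.2 0" --pt "-1 0 0 0.2 0" --pt "-1 0 0 0.1 0"

```text
clock: 24.12
eef_pos: [0.5538, 0.0039, 0.1178]
ee_rot: [-3.125, 0.314, -0.0]
force: [-1.0, 1.6, 11.1]
gripper_width: 0.305
```

Call:
drive_tool --pt "-1 0 0 0.2 0" --pt "-1 0 0 0.1 0"

```text
clock: 24.28
eef_pos: [0.5538, 0.0039, 0.1176]
ee_rot: [-3.125, 0.314, -0.0]
force: [-0.5, 1.3, 11.6]
gripper_width: 0.308
```

Call:
drive_tool --pt "-1 0 0 0.2 0" --pt "-1 0 0 0.1 0"

```text
clock: 24.45
eef_pos: [0.5539, 0.0039, 0.1175]
ee_rot: [-3.125, 0.314, -0.0]
force: [-1.0, 0.5, 13.1]
gripper_width: 0.303
```

Call:
drive_tool --pt "-1 0 0 0.1 0" --pt "-1 0 0 0 0"

```text
clock: 24.62
eef_pos: [0.5539, 0.0039, 0.1175]
ee_rot: [-3.125, 0.314, -0.0]
force: [-1.0, 0.8, 13.6]
gripper_width: 0.305
```

Now 9.8 N above the sliding drag, which is inside the 9–12 N window. I'll lift off.

Call:
drive_tool --pt "-1 0 0 -1 0" --pt "-1 0 0 -3 0" --pt "-1 0 0 -8 0" --pt "-1 0 0 -15 0" --pt "-1 0 0 -20 0" --pt "-1 0 0 -20 0" --pt "-1 0 0 -8 0" --pt "-1 0 0 0 0"

```text
clock: 25.28
eef_pos: [0.5541, 0.0033, 0.1925]
ee_rot: [-3.126, 0.314, -0.003]
force: [0.1, 0.8, -2.2]
gripper_width: 0.31
```

```bash
python3 -c "
from h import *
go([.481,-.245,.19],-11.5)
S=ctrl.read_camera('side');cv2.imwrite('pics/s11.png',S)
go([.481,-.245,.19],-11.5)"
```

```text
t 25.28 pos [0.5541 0.0033 0.1925] tz [ 0.0019  0.0001 -1.    ] jaw -11.5 F [ 0.0991  0.757  -2.1813] w 0.31 q7 -0.0927793161304748
 shift mm [-22.2165 257.8468   2.3345]
 turn 0.00042959360257220094
t 25.33 pos [0.5532 0.0035 0.1911] tz [-0.0003 -0.0001 -1.    ] jaw -11.5 F [-0.4918 -0.2291 -1.7738] w 0.303 q7 -0.09252921999375976
 shift mm [-21.3928 257.9256   1.1279]
 turn 0.0006128021867330596
```

Call:
drive_tool --pt "-1 -1 14 0 0" --pt "-1 -2 28 0 0" --pt "-1 -3 34 0 0" --pt "-1 -3 34 0 0" --pt "-1 -3 34 0 0" --pt "-1 -3 34 0 0" --pt "-1 -3 34 0 0" --pt "-1 -2 28 0 0" --pt "-1 -1 17 0 0" --pt "-1 0 0 0 0"

```text
clock: 26.17
eef_pos: [0.4776, -0.2497, 0.1899]
ee_rot: [3.122, -0.327, -0.006]
force: [-0.6, -0.3, -2.0]
gripper_width: 0.307
```

Call:
drive_tool --pt "-1 0 0 20 0" --pt "-1 0 0 35 0" --pt "-1 0 0 35 0" --pt "-1 0 0 20 0" --pt "-1 0 0 7 0" --pt "-1 0 0 0 0" --pt "-1 0 0 0 0" --pt "-1 0 0 0 0"

```text
clock: 26.83
eef_pos: [0.483, -0.2444, 0.0754]
ee_rot: [3.125, -0.313, 0.004]
force: [0.5, 0.3, -0.9]
gripper_width: 0.303
```

Call:
drive_tool --pt "-1 0 0 2 0" --pt "-1 0 0 2 0" --pt "-1 0 0 2 0" --pt "-1 0 0 1 0" --pt "-1 0 0 0 0" --pt "-1 0 0 0 0" --pt "-1 0 0 0 0"

```text
clock: 27.42
eef_pos: [0.4821, -0.2439, 0.0671]
ee_rot: [-3.126, 0.313, -0.0]
force: [0.7, 0.8, -1.7]
gripper_width: 0.304
```

Call:
drive_tool --pt "-1 0 0 0.7 0" --pt "-1 0 0 0.7 0" --pt "-1 0 0 0 0" --pt "-1 0 0 0 0"

```text
clock: 27.75
eef_pos: [0.4823, -0.244, 0.0664]
ee_rot: [-3.126, 0.314, -0.001]
force: [-1.4, 0.7, 6.3]
gripper_width: 0.301
```

Call:
drive_tool --pt "-0.3 0 0 -0.5 0" --pt "-0.2 0 0 0 0" --pt "0 0 0 0 0" --pt "0.3 0 0 0 0" --pt "0.6 0 0 0 0" --pt "0.6 0 0 0 0" --pt "0.6 0 0 0 0" --pt "0.6 0 0 0 0" --newtons 30

```text
clock: 28.42
eef_pos: [0.482, -0.2438, 0.0661]
ee_rot: [-3.126, 0.314, -0.0]
force: [-0.3, 0.1, 0.7]
gripper_width: 0.799
```

Call:
drive_tool --pt "0.6 0 0 -10 0" --pt "0.6 0 0 -30 0" --pt "0.6 0 0 -40 0" --pt "0.6 0 0 -40 0" --pt "0.6 0 0 -20 0" --pt "0.6 0 0 0 0" --pt "0.6 0 0 0 0"

```text
clock: 29.0
eef_pos: [0.4828, -0.2442, 0.2079]
ee_rot: [-3.126, 0.314, -0.006]
force: [-0.2, -0.6, -0.5]
gripper_width: 0.798
```

```bash
python3 -c "
from h import *
S=ctrl.read_camera('side');T=ctrl.read_camera('top');cv2.imwrite('pics/s12.png',S);cv2.imwrite('pics/t12.png',T)
a=np.zeros((560,780,3),np.uint8)
def put(im,x,y): a[y:y+im.shape[0],x:x+im.shape[1]]=im
put(crop(S,215,180,65,50,7),0,0);put(crop(S,260,135,50,70,6),460,0);put(crop(T,262,165,60,50,4),0,352)
cv2.imwrite('pics/c12.png',a);go(None)"
```

```text
t 29.1 pos [ 0.4813 -0.2433  0.2054] tz [-0.0015  0.001  -1.    ] jaw -11.4 F [-0.0728  0.0866 -1.8211] w 0.8 q7 0.3976624687352109
```

```bash
python3 -c "
from h import *
S0=cv2.imread('pics/side0.png');S=cv2.imread('pics/s12.png');S7=cv2.imread('pics/s7.png')
print('punch tube before/after');print(S0[164:186:7,272:294,1]);print(S[164:186:7,272:294,1]);print(S[142:156:6,272:294,2])
print('blue diff',cv2.absdiff(S0,S)[155:195,296:308].mean())
print('hub col profile x=245.. rows 198-214: start/hung/now');
for im in(S0,S7,S): print(im[196:216,244:247].mean((1,2)).astype(int))
print(S[196:214,234:258].mean(-1).astype(int))
"
```

```text
punch tube before/after
[[111 112 112 111 108  98  79  73  75  78  80  77  76  76  81  94 106 109
  110 108 108 107]
 [112 113 112 114 111  98  81  75  77  80  80  79  77  76  86 102 111 112
  111 110 110 111]
 [108 108 108 107  99  85  73  73  78  80  79  79  74  74  80  95 106 108
  106 107 107 107]
 [110 110 108 109 109 111 111 109 109 109 109 109 108 110 109 110 111 110
  110 109 109 109]]
[[115 112 107  96  81  73  72  74  73  75  77  77  77  74  74  82  89  95
  103 106 108 110]
 [ 69  69  69  70  68  70  73  77  80  82  81  81  79  76  71  67  68  68
   67  67  67  68]
 [ 68  66  66  65  65  67  73  77  80  80  81  79  78  74  70  66  65  65
   65  66  65  65]
 [112 112 110 111 112 113 113 113 112 111 112 112 111 111 113 113 113 112
  114 113 112 112]]
[[ 67  66  66  66  64  68  71  73  77  78  81  80  79  78  74  70  69  65
   68  65  65  66]
 [170 171 172 169 156 125  89  76  79  84  86  87  83  84  80  91 129 166
  177 177 176 177]
 [171 172 172 171 158 124  86  71  72  77  78  78  76  74  76 100 144 175
  183 184 183 185]]
blue diff 4.979861111111111
hub col profile x=245.
[... 1398 characters left out ...]
74 186 190 170 133 112 107 101  94  81  79  83  96 109 113 115 129
  165 193 190 174 175 185]
 [156 159 176 184 162 125 107 103  94  84  80  78  79  90 104 112 113 124
  161 190 185 164 158 165]
 [172 172 174 182 174 149 125 107  91  83  79  78  79  87  98 117 131 146
  170 181 176 173 172 163]
 [194 182 162 167 175 171 155 136 125 117 108 104 109 121 131 143 157 169
  169 157 158 179 192 184]
 [196 179 146 133 150 162 165 165 165 158 146 144 152 163 168 168 168 161
  145 126 138 176 199 201]
 [182 167 132 110 117 131 143 154 159 157 153 152 155 163 163 154 142 129
  113 104 127 169 195 202]
 [169 155 130 106 102 107 115 122 128 130 129 128 128 131 129 121 112 101
   96 100 124 156 179 185]]
```

```bash
python3 -c "
from workcell import ctrl
print(ctrl.close_job(), ctrl.observe()['clock'])"
```

```text
the job is handed in; nothing more can be done
the job is handed in; nothing more can be done
```

The push nut is pressed home on the gear's hub floor. The punch stands upright back at its starting place, clear of the unit. I handed the job in at about 29 s, well under the 72 s limit.

- **Starting the nut:** I set it on the tapered end, nudging sideways until the side forces were near zero. The picture afterwards showed it level and centred.
- **Pressing:** The sliding drag read about 3.8 N. The force began to rise at a tool height of about 119 mm, and I stopped at 13.6 N, about 9.8 N above the drag and inside the 9 to 12 N wanted. By force that is a squeeze of about 1.25 mm before spring-back, so roughly 0.7 to 1.0 mm is left. By tool travel it is about 1.5 mm.
- **Last checks:** I had used all 12 picture views, so the final check was by pixel values only. The shaft stands out above the nut, which has dropped into the hub recess. The punch is upright, and the blue one looks unmoved. The arm is above the punch, touching nothing.
- **What disagreed:** The two cameras differed by about 3 mm on the shaft's x position. The punch also sat about 2 mm off in my grip. I corrected both by feeling the side forces, which never passed about 3 N.

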